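# Right the brake-fluid bottle, pack it in the kit case and close the lid

### The job

A white bottle of brake fluid with a red cap has fallen over on the green bench mat. Set it down gently, standing upright with the cap on top, on the black rubber pad in the empty compartment of the blue kit case, let go of it, and then shut the case's lid fully. Leave the boxed part in the other compartment and everything else on the bench as they are.

Things in the scene. Friction and masses are not known exactly. Their poses are not given: they have to be found in the camera images.
- bottle: White square plastic bottle, 0.35 kg: body 50 x 50 x 76 mm, with a red screw cap (34 mm diameter) on a short neck up to 96 mm; yellow label band. Starts lying on one side. Origin: centre of its base; its z axis runs along the bottle from base to cap (x and y are normal to the flat sides).
- case: Blue plastic kit case, fixed: outside 160 (x) x 220 (y) x 112 mm (z), walls and floor 4 mm, divided by a 4 mm wall (96 mm high, across at y = 0) into two compartments, each 152 (x) x 104 mm (y), with centres at y = +54 and -54 mm. Origin: centre of the underside; z up, +x towards the hinged side (away from the robot), turned by up to 0.2 rad. It stands on either the left or the right of the bench.
- seat: Black rubber pad 140 (x) x 94 (y) x 3 mm, fixed on the floor of the empty compartment, where the bottle belongs. Origin: centre of its underside, 4 mm above the bench; axes as the case's.
- lid (a joint): Lid of the case: a blue plate 160 x 220 x 8 mm hinged along the case's +x rim. 0 rad = shut flat on the rim, about 1.6 = standing upright (start), 1.9 = limit. The hinge is stiff: the lid stays where it is left and moves with about 2 N at its free edge.
- lid_handle (a point): Middle of the black bar handle of the lid: a round bar 11 mm thick and 100 mm long, parallel to the case's y axis, on two stems on the lid's outer face, its axis 35 mm off that face and 18 mm from the lid's free edge. With the lid shut it lies 155.5 mm above the bench, 142 mm from the hinge towards case -x.
- lid_hinge (a point): Middle of the lid's hinge line, 112.5 mm above the bench on the case's +x rim; the hinge axis is the case's y axis. The handle's axis lies 142 mm along the lid and 43 mm perpendicular to it from here.
- mat: Green bench mat, fixed, 360 (x) x 260 (y) x 3 mm; origin: centre of its underside. The bottle, the filter and the bearing are on it. On the other side of the bench from the case.
- padbox: Cardboard box of brake pads with a red band, 110 x 75 x 70 mm, 0.5 kg, already packed in the other compartment of the case. Origin: centre of its underside. Leave it there.
- oil: Black square oil bottle with a yellow cap, 50 x 50 x 150 mm, standing; bystander. Origin: centre of its base.
- filter: Blue oil filter can with a white band, 68 mm diameter, 72 mm high, standing at the far end of the mat; bystander. Origin: centre of its base.
- bearing: Steel bearing ring, 52 mm diameter, 18 mm high, lying at the far end of the mat; bystander. Origin: centre of its underside.
- wrench: Steel wrench lying on the left of the bench; bystander. Origin near its middle.
- carton: Plain cardboard box 100 x 80 x 60 mm on the right of the bench; bystander. Origin: centre of its underside.
There are look-alikes about, which are no part of the job. Of the things that look like the seat, the middle-sized one is meant.

How it is judged:
By the outcome, as a careful person would: the job done as asked, in the order asked, and still so for the second after the job is handed in, with the robot touching nothing.
It also fails if it takes over 72 s, if anything falls off the work surface, if the arm or the gripper's body presses on something with over 40 N, if the wrist force passes 120 N, or if a joint passes its speed limit or range.

### The arm

A 6-joint arm with a two-finger parallel gripper is mounted at the origin on the work surface. World frame = base frame: x ahead of the robot, y to its left, z up, the work surface at z = 0. Lengths are in m, angles in rad, forces in N, time in s.
With the tool pointing down it reaches from about 0.325 to 0.875 m from the base axis. Payload 4.4 kg.
Tool frame: the origin (TCP) lies midway between the tips of the shut fingers; the grasp point (between the pads) lies 19 mm behind it; z points along the fingers, y is the direction in which the jaws open and shut (so a half turn about z gives the same grasp; the last joint's range is limited). The gripper opens to 85 mm and grips with 20 to 120 N. Pads are 22 mm wide; open, the fingers measure 114 mm over their backs; the gripper's body (76 mm by 85 mm) begins 54 mm behind the grasp point. The pads swing forward as they close: fully open they stand 13 mm farther back than shut.
Start: joints at [-1.486, 0.207, 1.542, -0, 1.393, -0.15], TCP at [0.134, -0.559, 0.231] pointing down, gripper open.
Joint ranges: [-2.73, 2.73], [-0.86, 2.22], [0.23, 2.46], [-1.11, 4.25], [0.08, 2.63], [-2.82, 2.82]. Speed limits (rad/s): [2.79, 2.79, 3.14, 3.14, 3.14, 3.14].

### API

Orientations are given as a 3x3 rotation matrix whose columns are the frame's x, y, z axes.
In Python, from cell import bot gives the robot as it stands.
- The arm moves only by the tool arm_command, never from a script. Its argument "series" is one flat list of numbers, 5 for each row, row after row: the shift along the world's x, y, z as a fraction of full scale, then the turn about the world's z as a fraction of full scale, then the closure, from 0 (fully open) to 1 (shut). A call has 1 to 20 rows; each row shifts and turns the commanded pose from where the row before left it; what a row does not reach is not made up. Full scale, the value 1, is 0.04 m for a shift and 0.1 rad for a turn. A row lasts 1/10 s, in which the tool goes at most 50 mm and 8.59 degrees, less where a joint would pass 70% of its speed; a pose out of reach is approached as far as the arm can. A call with a number of a shift or a turn outside -1 to 1 is refused whole. A call with a gripper value outside its range is refused whole. The fingers move at their own pace and stop on an object; "newtons" is the grip in N (left out, the last holds). Time passes only in rows, so rows that do not move let the fingers close. It gives the time, the measured TCP pose, the force and the opening at its end, in the units of the state.
- bot.get_obs(): the state, without advancing time (a new reading comes with each control period).
- bot.grab_frame(name): name is "side" or "top" or "wrist"; returns a dict with "pixels" (384x512x3 uint8, red, green, blue), "intrinsics" (3x3 intrinsics, pixels), "distortion" ([k1, k2, p1, p2, k3] as OpenCV has them; the pictures are not rectified), "rvec" (rotation vector, rad) and "tvec" (3), from world to camera coordinates, as OpenCV has them. Camera axes: x right, y down, z forward; pixel columns grow to the right and rows downward; lengths in m; the calibration is good to about 2 mm. A picture is of the moment at which its call begins. There is no depth.
- bot.sign_off(): hands the job in, once; it reports no verdict.
The state is a dict: "t": time; "qpos": joint angles; "qd": joint speeds; "joint_torque": joint torques, N m; "tcp_pos": TCP position; "tool_rot": TCP orientation; "wrist_force": force on the tool from outside, world axes, zero at the start; "torque": the same for the moment, N m; "gripper_width": finger opening in m.
Only numpy, scipy, OpenCV 4.12 (cv2) and the standard library are available. Lean on these libraries where they do the work, as an engineer would, in place of code of your own. Each camera call takes 0.05 s, during which the arm holds its last target. There are 200 camera calls.

## Working session

There is one attempt and no reset: what is moved stays moved. The work goes in short steps, Python scripts to look and compute and a tool call to move; the robot and the scene stay as the last step left them, time stands still between calls to the robot, and variables do not carry over. Pictures are saved under pics/ and viewed, about 8 in all and at most 12, crops included, and the job is handed in when it is done.

Besides the shell and the picture viewer there is one more tool, called after "Request:" as a command line: name --argument value ..., lists and objects as JSON in quotes. arm_command: Moves the arm, as the interface text tells. Shift numbers are shares of 0.04 m and turn numbers shares of 0.1 rad, none past 1 either way. Its arguments: {"type":"object","properties":{"series":{"type":"array","items":{"type":"number"}},"newtons":{"type":"number"}},"required":["series"]}

```bash
ls; mkdir -p pics; cat > h.py <<'E'
import numpy as np, cv2
from cell import bot
def grab(n,fn=None):
    f=bot.grab_frame(n)
    if fn: cv2.imwrite('pics/'+fn,f['pixels'][:,:,::-1])
    np.savez('/tmp/'+n+'.npz',**{k:np.array(v) for k,v in f.items()})
    return f
def load(n): return dict(np.load('/tmp/'+n+'.npz'))
def ray(f,uv):
    p=cv2.undistortPoints(np.array([[uv]],float),np.array(f['intrinsics'],float),np.array(f['distortion'],float))[0,0]
    R=cv2.Rodrigues(np.array(f['rvec'],float))[0]
    return -R.T@np.array(f['tvec'],float).ravel(), R.T@np.array([p[0],p[1],1.])
def onz(f,uv,z):
    c,d=ray(f,uv); return c+d*(z-c[2])/d[2]
def proj(f,P):
    return cv2.projectPoints(np.array(P,float).reshape(-1,3),np.array(f['rvec'],float),np.array(f['tvec'],float),np.array(f['intrinsics'],float),np.array(f['distortion'],float))[0].reshape(-1,2)
E
python3 - <<'E'
from h import *
a=grab('top','top1.png');b=grab('side','side1.png')
for f in(a,b): print(ray(f,(256,192)))
print(bot.get_obs())
E
```

```text
pics
(array([0.41314341, 0.01728237, 1.06425421]), array([ 0.07483063, -0.03264683, -0.99670579]))
(array([-0.07308011,  0.71038884,  1.11142708]), array([ 0.42249085, -0.53185254, -0.73395176]))
{'t': 0.1, 'qpos': array([-1.48650575e+00,  2.07342454e-01,  1.54283564e+00,  9.48616026e-06,
        1.39353561e+00, -1.50463026e-01]), 'qd': array([-0.00134451, -0.00301064, -0.00220675, -0.00182417, -0.00157064,
        0.00079116]), 'joint_torque': array([-1.39715761e-03, -3.84094226e+01, -2.92550361e+01, -2.19180138e-04,
        4.93429805e-03, -1.37575813e-05]), 'tcp_pos': array([ 0.1336996 , -0.55851677,  0.2302259 ]), 'tool_rot': array([[ 9.72572103e-01,  2.32601537e-01, -1.69268879e-04],
       [ 2.32601369e-01, -9.72569860e-01,  2.11430986e-03],
       [ 3.27165913e-04, -2.09569096e-03, -9.99997751e-01]]), 'wrist_force': array([0.02913042, 0.32706026, 0.54785367]), 'torque': array([-0.01356765, -0.05334058,  0.02878752]), 'gripper_width': 0.08535225538055818}
```

View pics/top1.png

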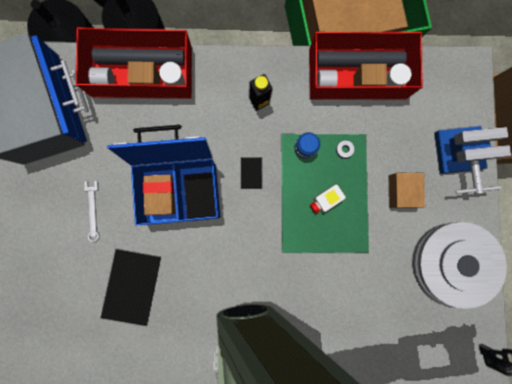

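View pics/side1.png

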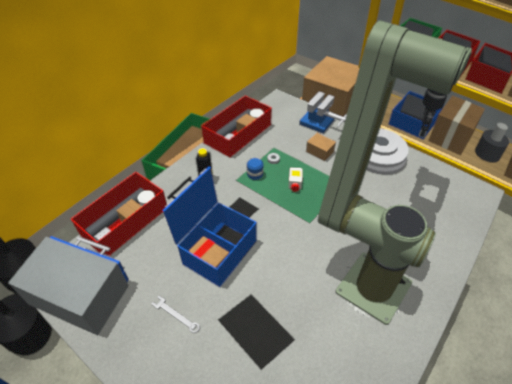

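The bottle is at top (328,200), with its cap at (316,207). Look-alikes for it are the white/grey cans in the red bins at (171,72), (400,74), (100,75) and (328,77), and the oil bottle at (260,90). For the seat, the black pads are at (251,172) small, (131,287) large, and (200,195) middle-sized inside the case's right-hand (-y) compartment, which is the one I choose. I'll check both in one close crop.

```bash
python3 - <<'E'
from h import *
f=load('top');p=f['pixels'][:,:,::-1]
a=cv2.resize(p[175:225,300:360],None,fx=6,fy=6,interpolation=cv2.INTER_CUBIC)
b=cv2.resize(p[115:235,100:230],None,fx=3.2,fy=3.2,interpolation=cv2.INTER_CUBIC)
h=max(a.shape[0],b.shape[0]);pad=lambda x:cv2.copyMakeBorder(x,0,h-x.shape[0],0,0,cv2.BORDER_CONSTANT)
cv2.imwrite('pics/crop1.png',np.hstack([pad(a),pad(b)]))
rgb=f['pixels'].astype(int);sub=np.zeros(rgb.shape[:2],bool);sub[175:225,300:360]=1
R,G,B=rgb[...,0],rgb[...,1],rgb[...,2]
red=sub&(R>120)&(G<80)&(B<80); body=sub&(R>150)&(G>130)
for m in(red,body):
    v,u=np.nonzero(m);pts=np.c_[u,v].astype(np.float32)
    print(m.sum(),pts.mean(0),cv2.minAreaRect(pts),cv2.boxPoints(cv2.minAreaRect(pts)).tolist())
    print(onz(f,pts.mean(0),0.05 if m is body else .04))
gm=((G>80)&(R<60)&(B<100));gm[:125]=0;gm[260:]=0;gm[:,:275]=0;gm[:,375:]=0
v,u=np.nonzero(gm);r=cv2.minAreaRect(np.c_[u,v].astype(np.float32));print('mat',r,onz(f,r[0],.003))
bx=cv2.boxPoints(r);print([onz(f,q,.003).round(3) for q in bx])
E
```

```text
49 [314.8163  207.10204] ((314.7162170410156, 207.20272827148438), (9.997297286987305, 4.8824005126953125), 54.46232223510742) [[309.8243408203125, 204.5540771484375], [313.79730224609375, 201.71624755859375], [319.60809326171875, 209.85137939453125], [315.6351318359375, 212.689208984375]]
[ 0.44619287 -0.18721228  0.04      ]
459 [329.7538  197.69934] ((329.26922607421875, 198.15382385253906), (17.19570541381836, 28.012361526489258), 56.3099365234375) [[312.8461608886719, 198.7692108154297], [336.1538391113281, 183.2307586669922], [345.6922912597656, 197.53843688964844], [322.3846130371094, 213.07688903808594]]
[ 0.47300232 -0.22878225  0.05      ]
mat ((325.0, 193.0), (116.0, 84.0), 90.0) [ 0.48998579 -0.22599844  0.003     ]
[array([ 0.667, -0.1  ,  0.003]), array([ 0.668, -0.357,  0.003]), array([ 0.316, -0.349,  0.003]), array([ 0.317, -0.098,  0.003])]
```

View pics/crop1.png

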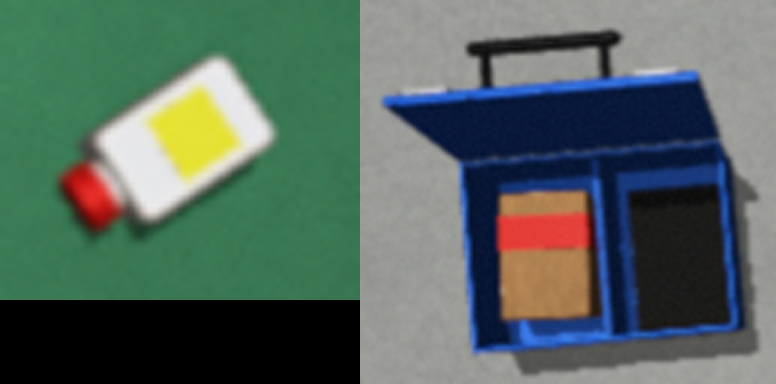

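The crop confirms the choices: the bottle lies with its cap towards the lower left, and the case has the boxed part in its left compartment and the black pad in the right one, centred around (204,195). Next I'll fit the case pose and lid angle.

```bash
python3 - <<'E'
from h import *
from scipy.optimize import least_squares
f=load('top')
cp=lambda u,v:((u-360)/3.2+100-.35,v/3.2+115-.35)
obs=np.array([cp(475,350),cp(743,325),cp(722,145),cp(462,163),cp(473,48),cp(615,38)])
def mod(q):
    x,y,a,th=q
    L=[[-.08,.11,.112],[-.08,-.11,.112],[.08,-.11,.112],[.08,.11,.112]]
    hx=.08-.142*np.cos(th)+.043*np.sin(th);hz=.1125+.142*np.sin(th)+.043*np.cos(th)
    L+=[[hx,.05,hz],[hx,-.05,hz]];L=np.array(L)
    c,s=np.cos(a),np.sin(a);W=L.copy();W[:,0]=x+c*L[:,0]-s*L[:,1];W[:,1]=y+s*L[:,0]+c*L[:,1];return W
r=least_squares(lambda q:(proj(f,mod(q))-obs).ravel(),[.45,.2,0,1.6])
print(r.x,r.fun.reshape(-1,2).round(1).tolist());W=mod(r.x)
print('handle ends',W[4:],'mid',W[4:].mean(0))
x,y,a,th=r.x;c,s=np.cos(a),np.sin(a)
print('seat',x+s*.054,y-c*.054)
g=f['pixels'].astype(int).sum(2);m=np.zeros(g.shape,np.uint8);m[165:225,182:222]=(g[165:225,182:222]<75)
v,u=np.nonzero(m);rr=cv2.minAreaRect(np.c_[u,v].astype(np.float32));print(rr,onz(f,rr[0],.007))
E
```

```text
[0.48644341 0.20407116 0.09741949 1.66653754] [[-0.2, 1.2], [-0.9, 0.7], [0.2, -2.0], [-0.7, -0.1], [1.1, 0.3], [0.3, -0.3]]
handle ends [[0.61731106 0.26709891 0.2497391 ]
 [0.62703761 0.16757306 0.2497391 ]] mid [0.62217433 0.21733598 0.2497391 ]
seat 0.49169574100402935 0.1503271975510746
((198.76229858398438, 189.88525390625), (52.2391242980957, 26.889116287231445), 84.80557250976562) [0.49867224 0.15350334 0.007     ]
```

Request:
arm_command --series '[0.42,0.41,0,0.96,0,0.42,0.41,0,0.96,0,0.42,0.41,0,0.96,0,0.42,0.41,0,0.96,0,0.42,0.41,0,0.96,0,0.42,0.41,0,0.96,0,0.42,0.41,0,0.96,0,0.42,0.41,0,0.96,0,0.42,0.41,0,0.96,0,0.42,0.41,0,0.96,0,0.42,0.41,0,0.96,0,0.42,0.41,0,0.96,0,0.42,0.41,0,0.96,0,0.42,0.41,0,0.96,0,0.42,0.41,0,0.96,0,0.42,0.41,0,0.96,0,0.42,0.41,0,0.96,0,0.42,0.41,0,0.96,0,0.42,0.41,0,0.96,0,0.42,0.41,0,0.96,0]' --newtons 30

```text
t: 2.1
tcp_pos: [0.47, -0.2302, 0.2307]
tool_rot: [[-0.555, 0.832, -0.001], [0.832, 0.555, 0.001], [0.001, -0.0, -1.0]]
wrist_force: [0.7, 0.3, 0.8]
gripper_width: 0.0852
```

```bash
python3 - <<'E'
from h import *
f=grab('wrist','w1.png');o=bot.get_obs()
print(o['tcp_pos'],o['tool_rot'][:,1],o['qpos'],o['t'])
print(ray(f,(256,192)))
E
```

```text
[ 0.47218381 -0.22782337  0.23080966] [0.8292984  0.55879832 0.00293493] [-0.61671154  0.09905694  1.66576319  0.00333877  1.37714171 -1.21029585] 2.15
(array([ 0.42369693, -0.16246773,  0.37411327]), array([ 0.19187557, -0.25612324, -0.94756349]))
```

View pics/w1.png

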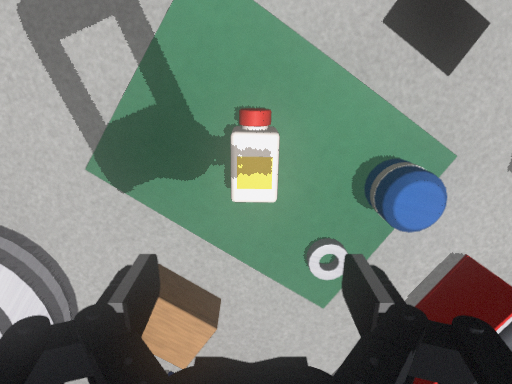

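The wrist view shows the bottle square to the jaws. Its cap is at (255,117), the shoulder near row 128 and the base edge at row 201, from column 233 to 278.

```bash
python3 - <<'E'
from h import *
f=load('wrist')
B0,B1=onz(f,(233,200.5),.053),onz(f,(278,200.5),.053);C=onz(f,(255,109),.030);S=onz(f,(255,129),.050)
print(B0,B1,np.linalg.norm(B0-B1)); Bm=(B0+B1)/2
print('base',Bm,'capend',C,'len',np.linalg.norm((C-Bm)[:2]),'shoulder',np.linalg.norm((S-Bm)[:2]))
d=(C-Bm)[:2];d/=np.linalg.norm(d);e=(B1-B0)[:2];e/=np.linalg.norm(e)
print('d',d,'edge perp',e)
for k in(.055,.06): print(k,Bm[:2]+k*d)
E
```

```text
[ 0.47374638 -0.27064024  0.053     ] [ 0.51343816 -0.24423251  0.053     ] 0.047673951575633866
base [ 0.49359227 -0.25743638  0.053     ] capend [ 0.44174154 -0.18066155  0.03      ] len 0.09264379537629769 shoulder 0.07469065553958744
d [-0.55967836  0.82870992] edge perp [0.83256748 0.55392364]
0.055 [ 0.46280996 -0.21185733]
0.06 [ 0.46001157 -0.20771378]
```

Request:
arm_command --series '[-0.15,0.29,0,0,0,-0.15,0.29,0,0,0,0,0,-0.69,0,0,0,0,-0.69,0,0,0,0,-0.69,0,0,0,0,-0.69,0,0,0,0,-0.69,0,0,0,0,-0.69,0,0,0,0,-0.69,0,0,0,0,-0.69,0,0,0,0,0,0,0,0,0,0,0,0,0,0,0,0,1,0,0,0,0,1,0,0,0,0,1,0,0,0,0,1,0,0,0,0,1,0,0,0,0,1]' --newtons 25

```text
t: 3.95
tcp_pos: [0.4592, -0.2088, 0.0123]
tool_rot: [[-0.551, 0.834, 0.003], [0.834, 0.551, -0.002], [-0.003, 0.001, -1.0]]
wrist_force: [-0.4, 1.6, 5.9]
gripper_width: 0.0501
```

Request:
arm_command --series '[0.05,-0.08,0.2,0,1,0.07,-0.1,0.19,0,1,0.08,-0.12,0.16,0,1,0.09,-0.135,0.145,0,1,0.1,-0.15,0.12,0,1,0.11,-0.165,0.1,0,1,0,0,0,0,1,0,0,0,0,1]' --newtons 20

```text
t: 4.75
tcp_pos: [0.4777, -0.2382, 0.047]
tool_rot: [[-0.551, 0.835, -0.0], [0.835, 0.551, 0.0], [0.001, -0.0, -1.0]]
wrist_force: [0.4, 1.1, -4.0]
gripper_width: 0.05
```

```bash
python3 - <<'E'
from h import *
f=grab('side');w=grab('wrist');o=bot.get_obs()
u,v=proj(f,o['tcp_pos'])[0].astype(int);print(u,v,o['wrist_force'],o['torque'])
a=cv2.resize(f['pixels'][v-50:v+50,u-50:u+50,::-1],(384,384),interpolation=cv2.INTER_CUBIC)
b=cv2.resize(w['pixels'][:,:,::-1],(400,300));b=cv2.copyMakeBorder(b,0,84,0,0,cv2.BORDER_CONSTANT)
cv2.imwrite('pics/t1.png',np.hstack([a,b]))
E
```

```text
295 173 [-0.5825627   0.04495192 -4.13085369] [ 0.04674577  0.01565752 -0.02068643]
```

View pics/t1.png

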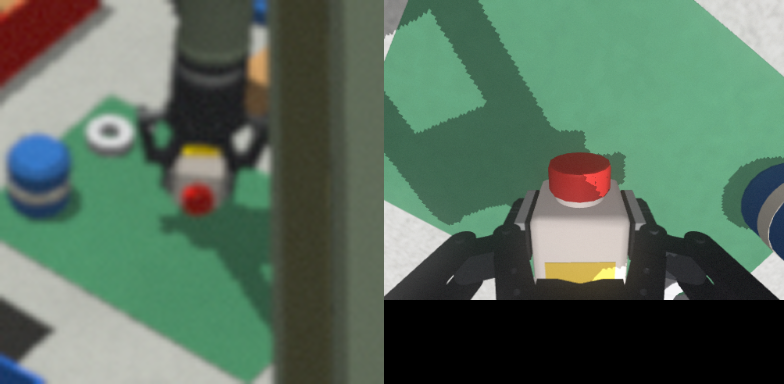

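The side crop shows the bottle held level with its cap towards the camera. In the wrist view the cap spans about (210-290, 196-256). I'll work out the tilt numerically.

```bash
cat >> h.py <<'E'
def tiltproj(w,o,deg,k=.062,h=.021):
    t=np.radians(deg);d=-0*o['tcp_pos'];jaw=o['tool_rot'][:,1]; d=np.array([-jaw[1],jaw[0],0]); d/=np.linalg.norm(d)
    z=np.array([0,0,1.]);ax=d*np.cos(t)+z*np.sin(t);g=o['tcp_pos']+h*z
    top=-d*np.sin(t)+z*np.cos(t)   # lateral dir that was up when lying
    P=[g+ax*(.096-k)+top*.017, g+ax*(.096-k)-top*.017, g+ax*(.076-k)+top*.025]
    return proj(w,P).round(0)
E
python3 - <<'E'
from h import *
w=load('wrist');o=bot.get_obs()
for t in(0,15,30,45,60,90): print(t,tiltproj(w,o,t).tolist())
E
```

```text
0 [[253.0, 224.0], [252.0, 194.0], [253.0, 285.0]]
15 [[253.0, 249.0], [253.0, 193.0], [253.0, 307.0]]
30 [[253.0, 279.0], [253.0, 200.0], [253.0, 325.0]]
45 [[253.0, 311.0], [253.0, 214.0], [253.0, 339.0]]
60 [[253.0, 339.0], [253.0, 235.0], [253.0, 348.0]]
90 [[253.0, 373.0], [253.0, 294.0], [253.0, 348.0]]
```

The tilt is about 0° with the full 3.5 N weight in the hand, so the 22 mm pads hold the bottle against pivoting. I'll set it back down and re-grip only the last ~8 mm of the round cap. That leaves a short line of contact and a long lever, so the bottle can swing upright about the pads.

Request:
arm_command --series '[-0.125,0.19,-0.22,0,1,-0.125,0.19,-0.22,0,1,-0.125,0.19,-0.22,0,1,-0.125,0.19,-0.22,0,1,0,0,-0.03,0,1,0,0,0,0,1,0,0,0,0,0,0,0,0,0,0,0,0,0,0,0,0,0,0,0,0,-0.17,0.26,0,0,0,-0.17,0.26,0,0,0,-0.17,0.26,0,0,0,0,0,0,0,0]'

```text
t: 6.25
tcp_pos: [0.4351, -0.1739, 0.01]
tool_rot: [[-0.552, 0.834, -0.003], [0.834, 0.552, 0.002], [0.003, -0.001, -1.0]]
wrist_force: [0.1, 0.2, -0.5]
gripper_width: 0.0858
```

```bash
python3 - <<'E'
from h import *
w=grab('wrist');o=bot.get_obs();print(o['tcp_pos'],o['wrist_force'],o['gripper_width'])
cv2.imwrite('pics/w2.png',w['pixels'][:,:,::-1])
p=w['pixels'].astype(int);m=(p[...,0]>110)&(p[...,1]<70)&(p[...,2]<70);v,u=np.nonzero(m);print(u.min(),u.max(),v.min(),v.max())
g=o['tcp_pos']+[0,0,.019];j=o['tool_rot'][:,1];d=np.array([-j[1],j[0],0])
for s in(-.011,0,.011): print(s,proj(w,[g+d*s]))
E
```

```text
[ 0.43625819 -0.17505287  0.01037008] [0.29008658 0.32948396 0.13066894] 0.08539282467695647
214 287 291 344
-0.011 [[253.29982052 301.03957999]]
0 [[253.36020207 280.5248987 ]]
0.011 [[253.42284755 258.91540489]]
```

View pics/w2.png

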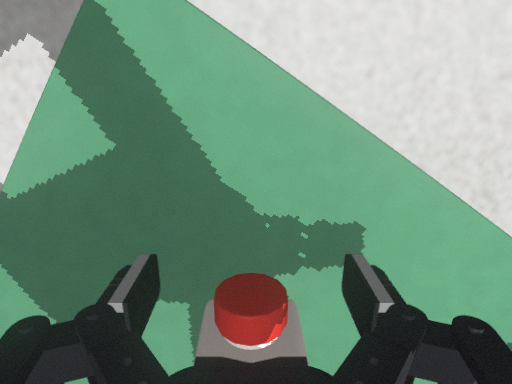

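The wrist view shows the cap's end disc (top row ~273, disc centred near (251,295)) between the open pads. I'll check how much the pads overlap it.

```bash
python3 - <<'E'
from h import *
w=load('wrist');o=bot.get_obs()
g=o['tcp_pos'].copy();j=o['tool_rot'][:,1];d=np.array([-j[1],j[0],0])
for s in(-.008,-.003,.002): print(s,[proj(w,[[*(g+d*s)[:2],z]])[0].round(0) for z in(.011,.028,.045)], 'shoulder top',proj(w,[[*(g+d*(s-.02))[:2],.053]])[0].round(0))
p=w['pixels'][265:384:6,250].tolist();print(p)
E
```

```text
-0.008 [array([253., 273.]), array([253., 294.]), array([254., 319.])] shoulder top [254. 372.]
-0.003 [array([253., 265.]), array([253., 284.]), array([254., 309.])] shoulder top [254. 363.]
0.002 [array([253., 256.]), array([253., 275.]), array([254., 299.])] shoulder top [254. 353.]
[[71, 107, 85], [66, 104, 80], [101, 41, 32], [101, 37, 32], [106, 39, 36], [109, 42, 39], [110, 42, 37], [111, 39, 34], [108, 35, 28], [178, 55, 53], [175, 54, 49], [174, 56, 52], [173, 52, 48], [171, 51, 51], [198, 187, 183], [132, 123, 120], [133, 125, 122], [41, 34, 34], [38, 36, 36], [39, 36, 34]]
```

Request:
arm_command --series '[0.055,-0.085,0,0,0,0,0,0,0,1,0,0,0,0,1,0,0,0,0,1,0,0,0,0,1,0,0,0,0,1,0,0,0,0,1,0.055,-0.085,0.295,0,1,0.075,-0.115,0.28,0,1,0.1,-0.145,0.26,0,1,0.115,-0.17,0.23,0,1,0.13,-0.195,0.2,0,1,0.145,-0.215,0.17,0,1,0,0,0,0,1]' --newtons 20

```text
t: 7.7
tcp_pos: [0.4667, -0.2193, 0.0697]
tool_rot: [[-0.551, 0.835, 0.004], [0.835, 0.551, -0.003], [-0.005, 0.002, -1.0]]
wrist_force: [0.7, -0.5, -4.0]
gripper_width: 0.033
```

```bash
python3 - <<'E'
from h import *
w=grab('wrist');o=bot.get_obs();print(o['tcp_pos'],o['wrist_force'],o['gripper_width'])
f=grab('side');u,v=proj(f,o['tcp_pos'])[0].astype(int)
a=cv2.resize(f['pixels'][v-50:v+50,u-50:u+50,::-1],(384,384),interpolation=cv2.INTER_CUBIC)
b=cv2.resize(w['pixels'][:,:,::-1],(400,300));b=cv2.copyMakeBorder(b,0,84,0,0,cv2.BORDER_CONSTANT)
cv2.imwrite('pics/t2.png',np.hstack([a,b]))
for t in(0,30,60,90): print(t,tiltproj(w,o,t,.092,.019).tolist())
E
```

```text
[ 0.4655282  -0.21801683  0.0688219 ] [ 1.43767772  0.89063717 -2.14428847] 0.03293559954026325
0 [[252.0, 288.0], [252.0, 247.0], [252.0, 343.0]]
30 [[252.0, 307.0], [252.0, 236.0], [252.0, 342.0]]
60 [[252.0, 314.0], [252.0, 234.0], [252.0, 324.0]]
90 [[252.0, 310.0], [252.0, 243.0], [252.0, 297.0]]
```

View pics/t2.png

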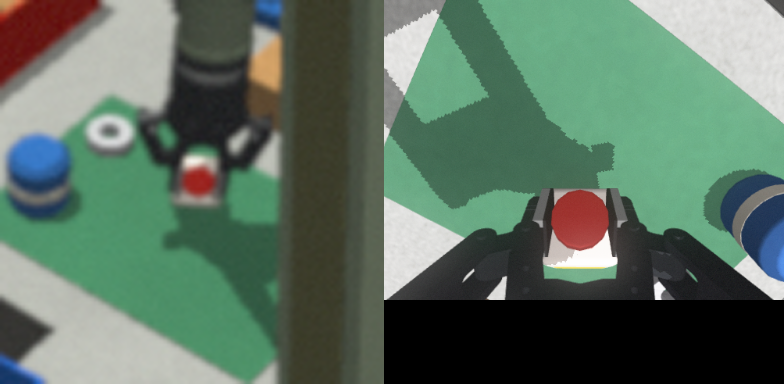

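The bottle has swung to about 60°: the cap disc now faces the wrist camera, rows 243-319. I'll continue the arc.

Request:
arm_command --series '[0.155,-0.23,0.14,0,1,0.165,-0.25,0.1,0,1,0.17,-0.255,0.06,0,1,0.17,-0.255,0.02,0,1,0.17,-0.255,-0.01,0,1,0.17,-0.255,-0.03,0,1,0,0,0,0,1,0,0,0,0,1]'

```text
t: 8.6
tcp_pos: [0.504, -0.2767, 0.0787]
tool_rot: [[-0.551, 0.834, -0.001], [0.834, 0.551, 0.001], [0.002, -0.0, -1.0]]
wrist_force: [0.5, 0.3, -4.1]
gripper_width: 0.0334
```

```bash
python3 - <<'E'
from h import *
w=grab('wrist');o=bot.get_obs();print(o['tcp_pos'],o['wrist_force'],o['gripper_width'])
f=grab('side');t=grab('top')
def cr(f,r=40):
    u,v=proj(f,o['tcp_pos'])[0].astype(int);return cv2.resize(f['pixels'][v-r:v+r,u-r:u+r,::-1],(240,240),interpolation=cv2.INTER_CUBIC)
b=cv2.resize(w['pixels'][:,:,::-1],(320,240))
cv2.imwrite('pics/t3.png',np.hstack([cr(f),cr(t),b]))
for k in(.088,.092):
  for a in(60,75,90,100): print(k,a,tiltproj(w,o,a,k,.019).tolist())
p=w['pixels'].astype(int);m=(p[...,0]>80)&(p[...,1]<75)&(p[...,2]<75)&(p[...,0]>2*p[...,1]);v,u=np.nonzero(m);s=abs(u-252)<30;print(v[s].min(),v[s].max(),u.min(),u.max())
E
```

```text
[ 0.50378365 -0.27631047  0.07868353] [-0.67829245 -0.09007006 -3.53624351] 0.03289853791389549
0.088 60 [[253.0, 319.0], [253.0, 237.0], [253.0, 329.0]]
0.088 75 [[253.0, 321.0], [253.0, 242.0], [253.0, 318.0]]
0.088 90 [[253.0, 319.0], [253.0, 251.0], [252.0, 305.0]]
0.088 100 [[253.0, 317.0], [253.0, 258.0], [252.0, 296.0]]
0.092 60 [[253.0, 318.0], [253.0, 237.0], [253.0, 327.0]]
0.092 75 [[253.0, 317.0], [253.0, 240.0], [252.0, 314.0]]
0.092 90 [[253.0, 313.0], [253.0, 246.0], [252.0, 300.0]]
0.092 100 [[253.0, 310.0], [253.0, 252.0], [252.0, 290.0]]
242 315 214 511
```

View pics/t3.png

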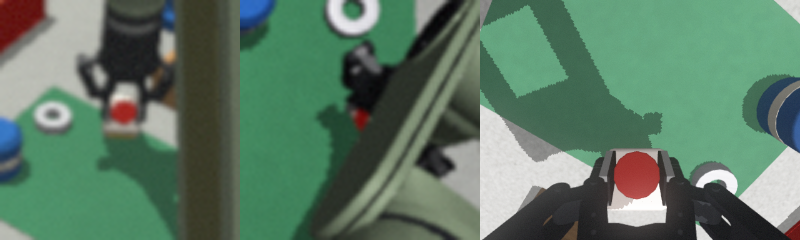

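The wrist crop shows the cap at rows 242-315 and the shoulder on both sides, so the tilt is about 70°. The weight is still in the hand. I'll back up, touch down lightly and drag towards the base side so that mat friction brings it upright.

Request:
arm_command --series '[0,0,0.25,0,1,-0.28,0.42,0,0,1,-0.28,0.42,0,0,1,0,0,-0.15,0,1,0,0,-0.15,0,1,0,0,-0.05,0,1,0,0,0,0,1]'

```text
t: 9.45
tcp_pos: [0.4827, -0.2438, 0.0763]
tool_rot: [[-0.551, 0.834, 0.001], [0.834, 0.551, -0.0], [-0.001, 0.0, -1.0]]
wrist_force: [-2.4, 2.4, 1.9]
gripper_width: 0.0329
```

Request:
arm_command --series '[0.08,-0.12,0,0,1,0.08,-0.12,0,0,1,0.08,-0.12,0,0,1,0.08,-0.12,0,0,1,0.08,-0.12,0,0,1,0.08,-0.12,0,0,1,0,0,0,0,1]'

```text
t: 10.15
tcp_pos: [0.5048, -0.2766, 0.0798]
tool_rot: [[-0.551, 0.835, 0.007], [0.835, 0.551, -0.008], [-0.011, 0.002, -1.0]]
wrist_force: [-2.5, -1.3, 10.7]
gripper_width: 0.0331
```

```bash
python3 - <<'E'
from h import *
w=grab('wrist','w4.png');o=bot.get_obs();print(o['tcp_pos'],o['wrist_force'],o['gripper_width'])
for a in(60,75,90,100): print(a,tiltproj(w,o,a,.090,.019).tolist())
p=w['pixels'].astype(int);m=(p[...,0]>80)&(p[...,1]<75)&(p[...,2]<75)&(p[...,0]>2*p[...,1]);v,u=np.nonzero(m);s=abs(u-252)<30;print(v[s].min(),v[s].max())
E
```

```text
[ 0.50470971 -0.27651481  0.07977729] [-1.43675272 -0.76264368 10.39251137] 0.03295876402508097
60 [[253.0, 320.0], [253.0, 238.0], [253.0, 329.0]]
75 [[253.0, 320.0], [253.0, 243.0], [252.0, 316.0]]
90 [[253.0, 317.0], [253.0, 250.0], [252.0, 303.0]]
100 [[253.0, 314.0], [253.0, 257.0], [252.0, 293.0]]
252 328
```

View pics/w4.png

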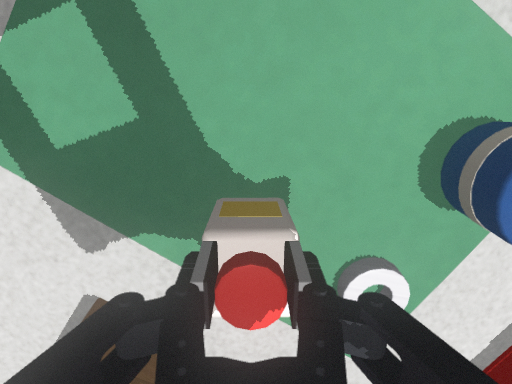

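The wrist view shows the cap at (251,290) and the label-side face with its lower edge at row ~198, so the bottle is nearly upright. I'll check the tilt from the base edge.

```bash
python3 - <<'E'
from h import *
w=load('wrist');o=bot.get_obs();j=o['tool_rot'][:,1];d=np.array([-j[1],j[0],0]);z=np.array([0,0,1.])
for k in(.082,.086,.09):
  for a in(80,90,100):
    t=np.radians(a);ax=d*np.cos(t)+z*np.sin(t);top=-d*np.sin(t)+z*np.cos(t)
    for s in(-.007,): 
      g=o['tcp_pos']+.019*z+d*s
      P=[g-ax*k-top*.025,g+ax*(.076-k)-top*.025,g+ax*(.096-k)-top*.017,g+ax*(.096-k)+top*.017]
      print(k,a,proj(w,P)[:,1].round(),'base z',P[0][2].round(4),(g-ax*k+top*.025)[2].round(4))
E
```

```text
0.082 80 [202. 233. 267. 343.] base z 0.0137 0.0224
0.082 90 [183. 235. 276. 343.] base z 0.0168 0.0168
0.082 100 [165. 238. 286. 341.] base z 0.0224 0.0137
0.086 80 [201. 231. 263. 337.] base z 0.0097 0.0184
0.086 90 [181. 231. 270. 336.] base z 0.0128 0.0128
0.086 100 [162. 233. 279. 334.] base z 0.0184 0.0097
0.09 80 [200. 229. 260. 332.] base z 0.0058 0.0145
0.09 90 [179. 227. 265. 330.] base z 0.0088 0.0088
0.09 100 [160. 227. 272. 326.] base z 0.0145 0.0058
```

The tilt is about 80° with the base edge on the mat, well inside the range where it settles on its base. I'll release, rise and look.

Request:
arm_command --series '[0,0,0,0,0.5,0,0,0,0,0.3,0,0,0,0,0,0,0,0,0,0,0,0,0,0,0,0,0,0.5,0,0,0,0,0.8,0,0,0,0,0.8,0,0,0,0,0.8,0,0,0,0,0,0,0]'

```text
t: 11.2
tcp_pos: [0.5042, -0.2742, 0.1971]
tool_rot: [[-0.551, 0.834, 0.009], [0.834, 0.552, -0.007], [-0.01, 0.004, -1.0]]
wrist_force: [-0.1, 0.3, 1.6]
gripper_width: 0.0852
```

```bash
python3 - <<'E'
from h import *
w=grab('wrist','w5.png');o=bot.get_obs();print(o['tcp_pos'],o['wrist_force'],o['gripper_width'])
p=w['pixels'].astype(int);m=(p[...,0]>80)&(p[...,1]<75)&(p[...,2]<75)&(p[...,0]>2*p[...,1]);m[:,:190]=0;m[:,320:]=0;v,u=np.nonzero(m);print(v.min(),v.max(),u.min(),u.max(),u.mean(),v.mean())
print(onz(w,(u.mean(),v.mean()),.099))
E
```

```text
[ 0.50287288 -0.27319514  0.19429917] [ 0.1096014  -0.00979883 -0.95699884] 0.08557770843634446
201 215 229 268 245.873417721519 204.0
[ 0.50667124 -0.28536995  0.099     ]
```

View pics/w5.png

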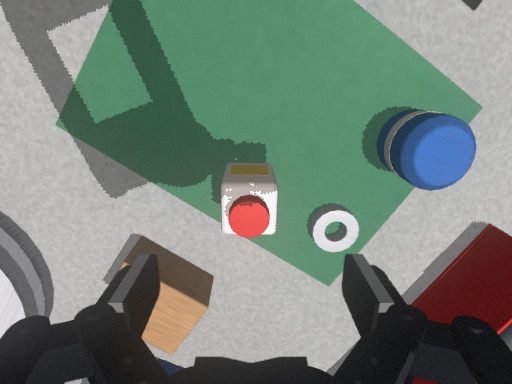

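The bottle now stands upright on the mat with its cap disc at about (249,216). The bearing (336,230) and filter (428,150) are clear of it. Next is the regrasp centre.

```bash
python3 - <<'E'
from h import *
w=load('wrist')
c=onz(w,(249,216),.099);print('cap',c,'r',np.linalg.norm(onz(w,(228.5,216),.099)-onz(w,(269.5,216),.099)))
print('base edge',onz(w,(227,164),.003),onz(w,(273,164),.003),'filter',onz(w,(428,150),.075),'bearing',onz(w,(336,230),.015))
print('shoulder near',onz(w,(222,233),.079),onz(w,(275,233),.079))
t=np.mean([bot.get_obs()['tcp_pos'] for _ in range(5)],0);print(t)
E
```

```text
cap [ 0.51450194 -0.29271923  0.099     ] r 0.03323943705188063
base edge [ 0.48449674 -0.28994455  0.003     ] [ 0.52570111 -0.26280852  0.003     ] filter [ 0.61307727 -0.16841285  0.075     ] bearing [ 0.62516059 -0.28421759  0.015     ]
shoulder near [ 0.50821502 -0.32710685  0.079     ] [ 0.54787931 -0.30104915  0.079     ]
[ 0.50287288 -0.27319514  0.19429917]
```

Request:
arm_command --series '[0.14,-0.25,0,0,0,0.14,-0.25,0,0,0,0,0,-0.62,0,0,0,0,-0.62,0,0,0,0,-0.62,0,0,0,0,-0.62,0,0,0,0,-0.62,0,0,0,0,-0.62,0,0,0,0,0,0,0,0,0,0,0,1,0,0,0,0,1,0,0,0,0,1,0,0,0,0,1,0,0,0,0,1,0,0,0,0,1]' --newtons 35

```text
t: 12.75
tcp_pos: [0.5138, -0.2929, 0.0442]
tool_rot: [[-0.551, 0.834, 0.003], [0.834, 0.551, -0.002], [-0.004, 0.001, -1.0]]
wrist_force: [3.0, -1.1, 5.0]
gripper_width: 0.0495
```

Request:
arm_command --series '[0,0,0.3,0,1,0,0,0.6,0,1,0,0,0.7,0,1,0,0,0.7,0,1,0,0,0.7,0,1,0,0,0.7,0,1,0,0,0.3,0,1,0,0,0,0,1]'

```text
t: 13.55
tcp_pos: [0.5128, -0.2925, 0.2041]
tool_rot: [[-0.551, 0.834, 0.002], [0.834, 0.551, -0.002], [-0.003, 0.001, -1.0]]
wrist_force: [0.2, -0.0, -4.0]
gripper_width: 0.0497
```

Request:
arm_command --series '[-0.03,0.56,0,-0.245,1,-0.03,0.56,0,-0.245,1,-0.03,0.56,0,-0.245,1,-0.03,0.56,0,-0.245,1,-0.03,0.56,0,-0.245,1,-0.03,0.56,0,-0.245,1,-0.03,0.56,0,-0.245,1,-0.03,0.56,0,-0.245,1,-0.03,0.56,0,-0.245,1,-0.03,0.56,0,-0.245,1,-0.03,0.56,0,-0.245,1,-0.03,0.56,0,-0.245,1,-0.03,0.56,0,-0.245,1,-0.03,0.56,0,-0.245,1,-0.03,0.56,0,-0.245,1,-0.03,0.56,0,-0.245,1,-0.03,0.56,0,-0.245,1,-0.03,0.56,0,-0.245,1,-0.03,0.56,0,-0.245,1,-0.03,0.56,0,-0.245,1]'

```text
t: 15.55
tcp_pos: [0.4862, 0.1565, 0.1996]
tool_rot: [[-0.093, 0.996, -0.006], [0.996, 0.093, -0.001], [-0.0, -0.006, -1.0]]
wrist_force: [1.5, 0.4, -4.3]
gripper_width: 0.0494
```

```bash
python3 - <<'E'
from h import *
w=grab('wrist');s=grab('side');o=bot.get_obs();print(o['tcp_pos'],o['wrist_force'],o['gripper_width'],o['tool_rot'][:,1])
t=grab('top')
b=cv2.resize(s['pixels'][120:310,140:310,::-1],None,fx=1.9,fy=1.9,interpolation=cv2.INTER_CUBIC)
a=cv2.resize(w['pixels'][:,:,::-1],(470,361));
cv2.imwrite('pics/c1.png',np.hstack([b,a]))
E
```

```text
[0.48599827 0.15797503 0.19973536] [ 0.31930569 -0.33648173 -3.85496432] 0.049331522765709804 [ 0.99530551  0.09662903 -0.00545691]
```

View pics/c1.png

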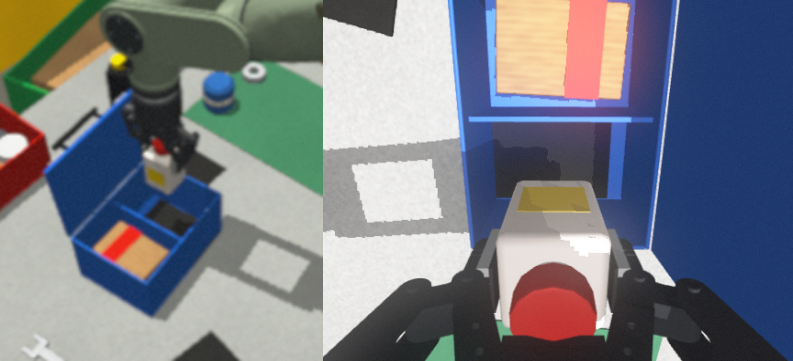

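The side crop shows the bottle hanging upright above the right-hand compartment. The wrist crop shows the compartment between the divider (row 119) and the -y wall (row 248). I'll convert these to check the aim.

```bash
python3 - <<'E'
from h import *
w=load('wrist');q=lambda x,y:((x-323)*512/470,y*384/361)
for n,p,z in(('nl',(471,248),.112),('nr',(652,248),.112),('divL',(468,120),.1),('divR',(653,120),.1),('rimL top',(452,20),.112),('padTL',(498,122),.007),('padTR',(612,124),.007)): print(n,onz(w,q(*p),z).round(4))
p=w['pixels'].astype(int);m=(p[...,0]>90)&(p[...,1]<75)&(p[...,2]<75);m[:250]=0;v,u=np.nonzero(m);print('cap px',u.min(),u.max(),v.min(),v.max())
o=bot.get_obs()
print('bottle base front edge if vertical',proj(w,[o['tcp_pos']+[0,.025,.019-.062]]), 'seen',q(555,183))
E
```

```text
nl [0.4173 0.0912 0.112 ]
nr [0.5784 0.1065 0.112 ]
divL [0.4113 0.2001 0.1   ]
divR [0.5613 0.2142 0.1   ]
rimL top [0.4027 0.2699 0.112 ]
padTL [0.4194 0.1865 0.007 ]
padTR [0.5476 0.1963 0.007 ]
cap px 204 297 280 362
bottle base front edge if vertical [[256.28259476 182.38947369]] seen (252.73191489361702, 194.65927977839334)
```

Request:
arm_command --series '[0.05,-0.1,0,0,1,0,0,-0.4,0,1,0,0,-0.6,0,1,0,0,-0.6,0,1,0,0,-0.6,0,1,0,0,-0.6,0,1,0,0,-0.4,0,1,0,0,-0.15,0,1,0,0,0,0,1]'

```text
t: 16.6
tcp_pos: [0.4894, 0.1509, 0.0673]
tool_rot: [[-0.093, 0.996, -0.003], [0.996, 0.093, -0.001], [-0.0, -0.003, -1.0]]
wrist_force: [0.8, -0.1, -5.1]
gripper_width: 0.0496
```

Request:
arm_command --series '[0,0,-0.05,0,1,0,0,-0.05,0,1,0,0,-0.05,0,1,0,0,0,0,1]'

```text
t: 17.0
tcp_pos: [0.4905, 0.152, 0.0628]
tool_rot: [[-0.094, 0.996, 0.0], [0.996, 0.094, 0.0], [-0.0, 0.0, -1.0]]
wrist_force: [0.8, 1.0, -5.6]
gripper_width: 0.0494
```

Request:
arm_command --series '[0,0,-0.05,0,1,0,0,-0.05,0,1,0,0,-0.05,0,1,0,0,-0.05,0,1,0,0,0,0,1]'

```text
t: 17.5
tcp_pos: [0.49, 0.1519, 0.054]
tool_rot: [[-0.094, 0.996, -0.001], [0.996, 0.094, -0.0], [-0.0, -0.001, -1.0]]
wrist_force: [0.1, -0.2, -4.3]
gripper_width: 0.0496
```

Request:
arm_command --series '[0,0,-0.04,0,1,0,0,-0.04,0,1,0,0,0,0,1]'

```text
t: 17.8
tcp_pos: [0.4901, 0.1519, 0.051]
tool_rot: [[-0.094, 0.996, -0.001], [0.996, 0.094, -0.0], [-0.0, -0.001, -1.0]]
wrist_force: [-0.0, -0.2, -4.4]
gripper_width: 0.0497
```

Request:
arm_command --series '[0,0,-0.03,0,1,0,0,0,0,1]'

```text
t: 18.0
tcp_pos: [0.4903, 0.152, 0.05]
tool_rot: [[-0.094, 0.996, -0.0], [0.996, 0.094, -0.0], [-0.0, -0.0, -1.0]]
wrist_force: [-0.7, 1.2, -4.4]
gripper_width: 0.0497
```

Request:
arm_command --series '[0,0,-0.03,0,1,0,0,0,0,1]'

```text
t: 18.2
tcp_pos: [0.4902, 0.152, 0.0487]
tool_rot: [[-0.094, 0.996, -0.0], [0.996, 0.094, -0.0], [0.0, -0.0, -1.0]]
wrist_force: [0.3, -0.5, -3.8]
gripper_width: 0.0494
```

Request:
arm_command --series '[0,0,-0.03,0,1,0,0,0,0,1]'

```text
t: 18.4
tcp_pos: [0.4905, 0.152, 0.0482]
tool_rot: [[-0.094, 0.996, 0.0], [0.996, 0.094, 0.0], [0.0, 0.0, -1.0]]
wrist_force: [-0.8, -0.4, 0.3]
gripper_width: 0.0494
```

Request:
arm_command --series '[0,0,-0.015,0,1,0,0,0,0,1]'

```text
t: 18.6
tcp_pos: [0.4906, 0.1521, 0.0481]
tool_rot: [[-0.094, 0.996, 0.0], [0.996, 0.094, 0.0], [0.0, 0.0, -1.0]]
wrist_force: [-2.8, 0.2, 5.6]
gripper_width: 0.0496
```

It has seated: the load went from -4 to +5.6 N in about 1 mm. I'll release and rise.

Request:
arm_command --series '[0,0,0,0,0.3,0,0,0,0,0.1,0,0,0,0,0,0,0,0,0,0,0,0,0,0,0,0,0,0.3,0,0,0,0,0.6,0,0,0,0,0.8,0,0,0,0,0.8,0,0,0,0,0.8,0,0,0,0,0.8,0,0,0,0,0.8,0,0,0,0,0.8,0,0,0,0,0.8,0,0,0,0,0.8,0,0,0,0,0,0,0]'

```text
t: 20.2
tcp_pos: [0.4924, 0.1523, 0.3456]
tool_rot: [[-0.094, 0.996, 0.011], [0.996, 0.094, 0.001], [0.0, 0.011, -1.0]]
wrist_force: [0.3, -0.1, 0.6]
gripper_width: 0.0855
```

```bash
python3 - <<'E'
from h import *
w=grab('wrist');t=grab('top');o=bot.get_obs();print(o['tcp_pos'],o['wrist_force'],o['gripper_width'])
p=w['pixels'].astype(int);m=(p[...,0]>90)&(p[...,1]<75)&(p[...,2]<75)
n,l,st,ce=cv2.connectedComponentsWithStats(m.astype(np.uint8))
for i in range(1,n):
    if st[i,4]>60: print(st[i],ce[i],onz(w,ce[i],.103).round(3))
a=cv2.resize(w['pixels'][:,:,::-1],(400,300));b=t['pixels'][90:290,80:280,::-1];b=cv2.resize(b,(300,300))
cv2.imwrite('pics/d1.png',np.hstack([a,b]))
# verticality: expected base +y edge
for c in([.490,.153],): print(proj(w,[[c[0],c[1]+.025,.007],[c[0],c[1]+.025,.083],[c[0],c[1],.103]]).round())
r=p[:,:,:];bright=(p.min(2)>150)
v,u=np.nonzero(bright);print('white',u.min(),u.max())
o=p;col=256
print([(y,p[y,252].tolist()) for y in range(120,330,6)])
E
```

```text
[0.4902791  0.15200415 0.34021132] [-0.14341014 -0.0122447  -0.31037212] 0.08542719458912675
[ 439    0   73  152 6734] [477.30917731  71.83976834] [0.746 0.273 0.103]
[[248. 123.]
 [249. 131.]
 [247. 153.]]
white 0 511
[(120, [96, 84, 89]), (126, [97, 85, 87]), (132, [161, 149, 140]), (138, [254, 254, 254]), (144, [144, 72, 79]), (150, [254, 125, 122]), (156, [254, 118, 117]), (162, [254, 114, 112]), (168, [191, 83, 85]), (174, [84, 89, 129]), (180, [82, 85, 120]), (186, [81, 83, 120]), (192, [78, 81, 118]), (198, [99, 149, 245]), (204, [223, 222, 222]), (210, [220, 219, 219]), (216, [86, 83, 84]), (222, [85, 80, 81]), (228, [88, 87, 86]), (234, [88, 88, 87]), (240, [84, 84, 82]), (246, [84, 85, 82]), (252, [222, 222, 220]), (258, [219, 219, 218]), (264, [222, 221, 220]), (270, [214, 214, 212]), (276, [207, 206, 203]), (282, [118, 177, 141]), (288, [118, 179, 141]), (294, [113, 174, 138]), (300, [114, 178, 140]), (306, [113, 175, 139]), (312, [107, 172, 135]), (318, [108, 172, 134]), (324, [104, 168, 132])]
```

The cap centre is at wrist row ~156 against 153 predicted for a bottle standing at (0.490, 0.153), so it stands upright where it was released. Now the lid: shut the fingers, go over and behind the handle bar, push it towards the robot, then press it down from above.

```bash
python3 - <<'E'
from h import *
t=load('top')
for p in((135.3-.35,130-.35),(179.7-.35,126.9-.35)): print(onz(t,p,.252))
E
```

```text
[0.61751142 0.26882959 0.252     ]
[0.62569183 0.16779757 0.252     ]
```

Request:
arm_command --series '[0,0,0.2,0,1,0.57,0.22,0,0,1,0.57,0.22,0,0,1,0.57,0.22,0,0,1,0.57,0.22,0,0,1,0.57,0.22,0,0,1,0.57,0.22,0,0,1,0.57,0.22,0,0,1,0.57,0.22,0,0,1,0,0,0,0,1]'

```text
t: 21.3
tcp_pos: [0.6737, 0.2228, 0.3432]
tool_rot: [[-0.094, 0.996, -0.005], [0.996, 0.094, -0.001], [-0.0, -0.005, -1.0]]
wrist_force: [-0.2, 0.1, -0.2]
gripper_width: -0.0002
```

Request:
arm_command --series '[0,0,-0.5,0,1,0,0,-0.75,0,1,0,0,-0.75,0,1,0,0,-0.75,0,1,-0.17,-0.015,0,0,1,-0.17,-0.015,0,0,1,-0.17,-0.015,0,0,1,-0.17,-0.015,0,0,1,-0.17,-0.015,0,0,1,-0.17,-0.015,0,0,1,-0.17,-0.015,0,0,1]'

```text
t: 22.4
tcp_pos: [0.6258, 0.2183, 0.2389]
tool_rot: [[-0.094, 0.996, 0.004], [0.996, 0.094, 0.001], [0.0, 0.004, -1.0]]
wrist_force: [2.7, 0.3, 2.0]
gripper_width: -0.0002
```

Request:
arm_command --series '[-0.17,-0.015,0,0,1,-0.17,-0.015,0,0,1,-0.17,-0.015,0,0,1,-0.17,-0.015,0,0,1,-0.17,-0.015,0,0,1,-0.17,-0.015,0,0,1]'

```text
t: 23.0
tcp_pos: [0.5836, 0.2145, 0.2368]
tool_rot: [[-0.094, 0.996, -0.001], [0.996, 0.094, -0.0], [-0.0, -0.001, -1.0]]
wrist_force: [1.2, 0.8, 1.6]
gripper_width: -0.0002
```

Request:
arm_command --series '[-0.17,-0.015,0,0,1,-0.17,-0.015,0,0,1,-0.17,-0.015,0,0,1,-0.17,-0.015,0,0,1,-0.17,-0.015,0,0,1,-0.17,-0.015,0,0,1,-0.17,-0.015,0,0,1,-0.17,-0.015,0,0,1]'

```text
t: 23.8
tcp_pos: [0.5294, 0.2097, 0.2371]
tool_rot: [[-0.094, 0.996, 0.0], [0.996, 0.094, 0.0], [0.0, 0.0, -1.0]]
wrist_force: [1.5, 0.3, -1.1]
gripper_width: 0.0
```

```bash
python3 - <<'E'
from h import *
w=grab('wrist');s=grab('side');o=bot.get_obs();print(o['tcp_pos'],o['wrist_force'])
H=np.array([.5666,.2143]);ux=np.array([.9956,.094]);uy=np.array([-.094,.9956])
# lid free-edge corner predictions in side image for several angles
for th in(.3,.6,.8,.9,1.0,1.2):
    c=H-ux*.16*np.cos(th);z=.1125+.16*np.sin(th)
    print(th,proj(s,[[*(c+uy*.11),z],[*(c-uy*.11),z]]).round().tolist(),'bar',(H+ux*(-.142*np.cos(th)+.043*np.sin(th))).round(3),round(.1125+.142*np.sin(th)+.043*np.cos(th),3))
cv2.imwrite('pics/l1.png',cv2.resize(s['pixels'][120:310,130:320,::-1],(570,570),interpolation=cv2.INTER_CUBIC))
p=s['pixels'].astype(int);b=(p[...,2]>100)&(p[...,0]<70)&(p[...,1]<110);b[:,:150]=0;b[:150]=0;b[:,260:]=0
v,u=np.nonzero(b);print('blue extents u',u.min(),v[u.argmin()],'v',v.max(),u[v.argmax()],'top',v.min(),u[v.argmin()])
E
```

```text
[0.52880517 0.20977889 0.23720367] [ 0.83583105  0.05325905 -0.27879865]
0.3 [[214.0, 260.0], [255.0, 211.0]] bar [0.444 0.203] 0.196
0.6 [[207.0, 248.0], [249.0, 200.0]] bar [0.474 0.206] 0.228
0.8 [[200.0, 240.0], [244.0, 192.0]] bar [0.499 0.208] 0.244
0.9 [[196.0, 236.0], [240.0, 188.0]] bar [0.512 0.209] 0.25
1.0 [[192.0, 232.0], [237.0, 185.0]] bar [0.526 0.21 ] 0.255
1.2 [[184.0, 224.0], [229.0, 178.0]] bar [0.555 0.213] 0.26
blue extents u 177 243 v 285 218 top 164 248
```

Request:
arm_command --series '[0.15,0.01,0,0,1,0,0,0.6,0,1,0,0,0.6,0,1,-0.44,-0.04,0,0,1,-0.44,-0.04,0,0,1,0,0,0,0,1,-0.02,0,-0.3,0,1,-0.02,0,-0.3,0,1,-0.02,0,-0.3,0,1,-0.145,-0.013,-0.1,0,1,-0.145,-0.013,-0.1,0,1,-0.145,-0.013,-0.1,0,1,-0.145,-0.013,-0.1,0,1]'

```text
t: 25.2
tcp_pos: [0.4733, 0.2046, 0.2369]
tool_rot: [[-0.094, 0.996, -0.004], [0.996, 0.094, -0.001], [-0.001, -0.004, -1.0]]
wrist_force: [-16.5, -4.2, 25.5]
gripper_width: -0.0001
```

Request:
arm_command --series '[-0.15,-0.014,-0.16,0,1,-0.15,-0.014,-0.16,0,1,-0.15,-0.014,-0.16,0,1,-0.15,-0.014,-0.16,0,1,-0.15,-0.014,-0.16,0,1]'

```text
t: 25.7
tcp_pos: [0.4361, 0.2012, 0.1999]
tool_rot: [[-0.095, 0.995, -0.022], [0.995, 0.095, -0.004], [-0.002, -0.022, -1.0]]
wrist_force: [-22.8, -3.3, 16.5]
gripper_width: -0.0001
```

Forces of -23 N in x and +17 N in z mean the tip slid to the robot side of the bar and is pushing against closing. I'll back out, then find the lid angle.

Request:
arm_command --series '[-0.4,-0.03,0.4,0,1,-0.2,0,0.6,0,1,0,0,0.8,0,1,0,0,0.8,0,1,0,0,0.6,0,1,0,0,0,0,1]'

```text
t: 26.3
tcp_pos: [0.4234, 0.2014, 0.332]
tool_rot: [[-0.094, 0.996, 0.006], [0.996, 0.094, 0.002], [0.001, 0.007, -1.0]]
wrist_force: [0.6, 0.4, 0.5]
gripper_width: 0.0
```

```bash
python3 - <<'E'
from h import *
w=grab('wrist');s=grab('side');o=bot.get_obs();print(o['tcp_pos'],o['wrist_force'])
a=cv2.resize(w['pixels'][:,:,::-1],(460,345));b=cv2.resize(s['pixels'][150:300,140:290,::-1],(340,345),interpolation=cv2.INTER_CUBIC)
cv2.imwrite('pics/l2.png',np.hstack([a,b]))
E
```

```text
[0.42120769 0.20083779 0.32790503] [-0.81221846  0.3621882  -0.29886171]
```

View pics/l2.png

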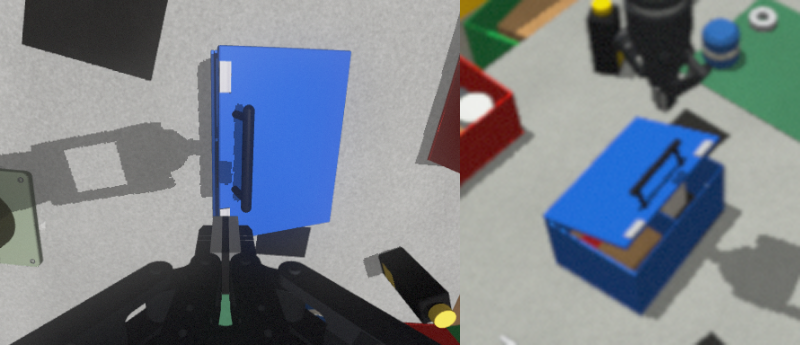

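The lid is shut most of the way: the free-edge corners in the side view, at about (215,256) and (254,211), match an angle of ~0.35 rad. The bottle and the box are visible beneath it. I'll press the bar from above, keeping slightly to its hinge side.

Request:
arm_command --series '[0.39,0.03,0,0,1,0.39,0.03,0,0,1,0,0,-0.7,0,1,0,0,-0.7,0,1,0,0,-0.7,0,1,0,0,-0.6,0,1,0,0,-0.1,0,1,0,0,-0.1,0,1]'

```text
t: 27.2
tcp_pos: [0.4513, 0.203, 0.2111]
tool_rot: [[-0.094, 0.996, -0.004], [0.996, 0.094, -0.001], [-0.001, -0.004, -1.0]]
wrist_force: [0.5, 1.3, -0.0]
gripper_width: -0.0001
```

Request:
arm_command --series '[-0.06,-0.005,-0.13,0,1,-0.06,-0.005,-0.13,0,1,-0.06,-0.005,-0.13,0,1,-0.06,-0.005,-0.13,0,1]'

```text
t: 27.6
tcp_pos: [0.4427, 0.2026, 0.1927]
tool_rot: [[-0.094, 0.996, 0.001], [0.996, 0.094, 0.0], [0.0, 0.001, -1.0]]
wrist_force: [-1.2, -0.5, 1.5]
gripper_width: -0.0
```

Light contact now, about 1.5 N. I'll continue.

Request:
arm_command --series '[-0.06,-0.005,-0.13,0,1,-0.06,-0.005,-0.13,0,1,-0.06,-0.005,-0.13,0,1,-0.04,-0.005,-0.1,0,1,0,0,0,0,1]'

```text
t: 28.1
tcp_pos: [0.4334, 0.2015, 0.1718]
tool_rot: [[-0.094, 0.996, -0.001], [0.996, 0.094, -0.0], [-0.0, -0.001, -1.0]]
wrist_force: [0.1, 0.5, 0.6]
gripper_width: 0.0003
```

Request:
arm_command --series '[-0.02,0,-0.1,0,1,-0.02,0,-0.1,0,1,0,0,0,0,1]'

```text
t: 28.4
tcp_pos: [0.432, 0.2016, 0.164]
tool_rot: [[-0.094, 0.996, -0.001], [0.996, 0.094, -0.0], [-0.0, -0.001, -1.0]]
wrist_force: [-0.4, -0.1, -0.9]
gripper_width: 0.0
```

Request:
arm_command --series '[0,0,-0.04,0,1,0,0,-0.04,0,1,0,0,0,0,1]'

```text
t: 28.7
tcp_pos: [0.4324, 0.2017, 0.1613]
tool_rot: [[-0.094, 0.996, 0.0], [0.996, 0.094, 0.0], [0.0, 0.0, -1.0]]
wrist_force: [-0.3, 0.9, -0.1]
gripper_width: -0.0
```

Request:
arm_command --series '[0,0,-0.02,0,1,0,0,0,0,1]'

```text
t: 28.9
tcp_pos: [0.4325, 0.2017, 0.1609]
tool_rot: [[-0.094, 0.996, 0.0], [0.996, 0.094, 0.0], [0.0, 0.0, -1.0]]
wrist_force: [0.2, 0.0, 1.4]
gripper_width: 0.0003
```

Request:
arm_command --series '[0,0,-0.025,0,1,0,0,0,0,1]'

```text
t: 29.1
tcp_pos: [0.4326, 0.2017, 0.1607]
tool_rot: [[-0.094, 0.996, 0.001], [0.996, 0.094, 0.0], [0.0, 0.001, -1.0]]
wrist_force: [-2.1, -1.4, 6.2]
gripper_width: -0.0
```

Request:
arm_command --series '[0,0,-0.02,0,1,0,0,0,0,1]'

```text
t: 29.3
tcp_pos: [0.4327, 0.2018, 0.1605]
tool_rot: [[-0.094, 0.996, 0.001], [0.996, 0.094, 0.0], [-0.0, 0.001, -1.0]]
wrist_force: [-4.1, -1.2, 10.3]
gripper_width: 0.0002
```

It's shut: z stops at 0.1605 (bar top expected at 0.161) while the force rises to 10 N. I'll retreat upward and check numerically.

Request:
arm_command --series '[0,0,0.2,0,1,0,0,0.6,0,1,0,0,0.8,0,1,0,0,0.8,0,1,0,0,0.8,0,1,0,0,0.6,0,1,-0.5,-0.8,0,0,1,-0.3,-0.8,0,0,1,0,-0.8,0,0,1,0,-0.8,0,0,1,0,-0.8,0,0,1,0,0,0,0,1,0,0,0,0,1]'

```text
t: 30.6
tcp_pos: [0.4004, 0.0414, 0.311]
tool_rot: [[-0.092, 0.996, 0.0], [0.996, 0.092, 0.001], [0.001, 0.0, -1.0]]
wrist_force: [1.0, 0.3, -0.4]
gripper_width: 0.0
```

```bash
python3 - <<'E'
from h import *
s0=load('top');s=grab('side');t=grab('top');o=bot.get_obs();print(o['t'],o['tcp_pos'],o['wrist_force'])
H=np.array([.5666,.2143]);ux=np.array([.9956,.094]);uy=np.array([-.094,.9956])
def corners(f,th):
    L=[]
    for a,n in((0,.008),(.16,.008)):
        x=-a*np.cos(th)+n*np.sin(th);z=.1125+a*np.sin(th)+n*np.cos(th)
        for y in(.11,-.11): L.append([*(H+ux*x+uy*y),z])
    return proj(f,np.array(L)[[0,1,3,2]])
from itertools import product
for n,f in(('side',s),('top',t)):
    p=f['pixels'].astype(int);b=((p[...,2]>150)&(p[...,2]>p[...,0]+80)).astype(np.uint8)
    c0=corners(f,0).mean(0).astype(int);nn,l,st,ce=cv2.connectedComponentsWithStats(b)
    best=None
    k=np.argmax([st[i,4]*(np.hypot(*(ce[i]-c0))<40) for i in range(1,nn)])+1
    m=cv2.morphologyEx((l==k).astype(np.uint8),cv2.MORPH_CLOSE,np.ones((9,9)))
    print(n,st[k],ce[k])
    for th in(0,.05,.1,.2,.35):
        q=np.zeros_like(m);cv2.fillConvexPoly(q,corners(f,th).round().astype(int),1)
        print(th,'IoU',round((q&m).sum()/(q|m).sum(),3),corners(f,th).mean(0).round(1))
E
```

```text
30.7 [0.40034407 0.04235555 0.31085988] [-0.07815902  0.86156065  0.78673853]
side [ 177  201   79   67 2485] [214.74607646 233.26358149]
0 IoU 0.943 [216.9 233. ]
0.05 IoU 0.927 [216.7 232.2]
0.1 IoU 0.907 [216.5 231.4]
0.2 IoU 0.816 [215.8 229.6]
0.35 IoU 0.665 [214.5 226.9]
top [ 130  159   86   66 3718] [167.74341044 185.53119957]
0 IoU 0.745 [172.8 191. ]
0.05 IoU 0.741 [172.4 190.8]
0.1 IoU 0.739 [172.1 190.5]
0.2 IoU 0.738 [171.4 189.8]
0.35 IoU 0.728 [170.4 188.1]
```

```bash
python3 -c "
from cell import bot
print(bot.sign_off())"
```

```text
the job is handed in; nothing more can be done
None
```

The bottle is standing upright, cap on top, on the pad in the empty compartment of the blue case, the lid is shut, and the job is handed in at about 31 s.

**What I did:** My first grip, on the bottle's body, would not let it pivot. I re-gripped the very end of the cap, let the bottle swing and dragged it upright on the mat. I then regrasped the body, set it on the pad with about 6 N of contact and let go. I pushed the lid over from behind its handle and pressed it shut.

**Checks:**
- **Bottle:** after release, the cap sat within about 3 pixels of where an upright bottle should show. It can't be seen under the lid, so I could not check it again after shutting.
- **Lid:** on the final press the fingertips stopped at 0.1605 m (0.161 m expected for a shut lid) while the force rose to 10 N. The side view fits a lid angle of 0 rad best, overlapping 94%. The top view could not confirm this because the arm hid part of the lid.
- **Rest of the bench:** the last pictures I viewed, taken before the final press, showed nothing else displaced. I made no separate check of the other objects at the end.

**What went wrong:** during the first press on the lid, the fingers slipped to the robot side of the handle. The force readings there showed about 30 N at the wrist, below the limits; I backed out and redid the press from above.

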